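# Push a used cartridge through the sprung flap of a lab waste box

## Robot

A 6-joint arm with a two-finger parallel gripper is mounted at the origin on the work surface. World frame = base frame: x ahead of the robot, y to its left, z up, the work surface at z = 0. Lengths are in mm, angles in rad, forces in N, time in s.
With the tool pointing down it reaches from about 275 to 825 mm from the base axis. Payload 4.9 kg.
Tool frame: the origin (TCP) lies at the very end of the fingers, on their centre line; the grasp point (between the pads) lies 19 mm behind it; z points along the fingers, y is the direction in which the jaws open and shut (so a half turn about z gives the same grasp; the last joint's range is limited). The gripper opens to 85 mm and grips with 20 to 120 N. Pads are 22 mm wide; open, the fingers measure 114 mm over their backs; the gripper's body (76 mm by 85 mm) begins 54 mm behind the grasp point. The pads swing forward as they close: fully open they stand 13 mm farther back than shut.
Start: joints at [-0.134, 0.326, -0.193, 1.052, 0, 1.437], TCP at [550.017, 0.009, 231.281] pointing down, gripper open.
Joint ranges: [-2.65, 2.65], [-0.97, 1.79], [-1.3, 1.35], [-1.93, 2.1], [-1.47, 1.37], [-3.14, 3.14]. Speed limits (rad/s): [2.57, 2.57, 3.14, 3.14, 3.14, 3.14].

## Interface

Orientations are given as [roll, pitch, yaw] about the fixed x, y, z axes, in that order (R = Rz(yaw) Ry(pitch) Rx(roll)).
In Python, from bench import bot, solve_ik, imaging gives the robot as it stands. Calls block until the motion is done:
- bot.move_ptp(position, orientation): joint-space move of the TCP to a pose.
- bot.movel(position, rot=None, max_speed=150, threshold=None): straight line of the TCP; rot=None keeps the orientation; max_speed is the mean speed in mm/s. With threshold (N) it stops when the force on the tool has changed by that much, and returns True; else False.
- bot.move_j(angles): joint-space move.
- bot.grip(opening, effort=None): opening from 0.0 (shut) to 1.0 (fully open); effort is the grip in N (None keeps the last); returns when the fingers have stopped.
- bot.dwell(seconds).
- solve_ik(position, orientation): joint angles nearest the present ones, or None.
- bot.get_state(): the state.
- imaging.capture(name): name is "scene" or "side" or "wrist"; returns the picture (480x640x3 uint8, blue, green, red); there is no depth.
- imaging.camera_model(name): a dict with "K" (3x3 intrinsics, pixels), "position" and "rotation" of the camera in the world. Camera axes: x right, y up, looking along -z (the intrinsics and any distortion apply to the point x, -y, -z); pixel columns grow to the right and rows downward; lengths in mm; the calibration is good to about 2 mm. A picture is of the moment at which its call begins: read the wrist's pose just before it. camera_model takes no time and is no camera call; for the wrist camera it gives the pose at the moment of the call.
A pose or a line that the arm cannot do raises bot.IKError and nothing moves.
- bot.sign_off(): hands the job in, once; it reports no verdict.
The state is a dict: "t": time; "qpos": joint angles; "joint_velocities": joint speeds; "effort": joint torques, N m; "tcp_pos": TCP position; "orientation": TCP orientation; "contact_force": force on the tool from outside, world axes, zero at the start; "wrist_torque": the same for the moment, N m; "opening": opening from 0.0 (shut) to 1.0 (fully open).
Only numpy, scipy, OpenCV 4.12 (cv2) and the standard library are available. Lean on these libraries where they do the work, as an engineer would, in place of code of your own. Each camera call takes 0.05 s, during which the arm holds its last target.

## Task

Throw away the used test cartridge that lies in the lane on top of the waste box: with one finger press the steel bar down to swing the sprung flap wide open and keep it open, and with the other finger gently push the cartridge along the lane until it drops into the box; then let the flap fall shut. Never lift or pinch the cartridge or slide it onto the shut flap, and leave the jar, the bottle, the tube rack and the spare cartridge on the counter alone.

Things in the scene. Friction and masses are not known exactly. Their poses are not given: they have to be found in the camera images.
- bin: White plastic waste box fixed to the counter, 260 (x) x 160 (y, from -85 to +75) x 150 mm high, hollow, floor 5 mm, walls 4 mm, far end wall clear. Origin: on the counter under the middle of its length. Its x axis is the push direction, from the lane to the opening (yaw 0 = straight away from the robot); z up. Its flat top is at z = 150 mm. All y and z below are in this frame.
- lane_end (a point): Middle of the lane's far end, on the box top: x = 0, y = 0, z = 150 mm in the box frame; its axes are the box's. The lane (x -125 to 0) lies between two grey ridges 6 mm high, 3 mm thick, inner faces at y = -20 and +20 mm. Ahead of it (x 0 to 100, y -71 to +22 mm) is the opening, closed flush by the grey flap.
- flap_hinge (a point): Middle of the flap's hinge line, which runs parallel to the box's x: x = 50, y = -70, z = 148 mm in the box frame; its axes are the box's. The flap (97 x 89 x 4 mm) reaches from it to y = +21 mm and swings down into the box, its free edge going down and towards -y.
- flap (a joint): Angle of the flap (rad): 0 shut, flush with the box top; 0.9 fully open, a hard stop. A spring shuts it as soon as it is let go; shut, it bears the weight of a cartridge.
- bar_mid (a point): Point on the centre line of the press bar, at x = -10 mm. The bar: round steel, 14 mm thick, on three thin arms on the flap, parallel to the box's x (x -137 to +100 mm), on the lane's -y side. It turns with the flap at radius 39.4 mm about the hinge line: shut, its centre is at y = -54, z = 184 mm; fully open y = -32, z = 158 mm, so follow it towards +y. It takes 4 to 7 N; a fingertip can slide along it.
- cartridge: The used test cartridge: grey plastic block 60 (x) x 32 (y) x 28 mm (z), about 45 g, with a paper patch and a white dot on top, lying in the lane on top of the waste box, its length along the lane. Origin: centre of its underside. It tips into the open flap once its middle has passed the lane's end (x = 0 in the box frame).
- spare_cartridge: Another cartridge of the same kind, lying on the counter to the +y side of the box; leave alone. Origin: centre of its underside.
- jar: Small sample jar, 48 mm in diameter, 65 mm high, standing on the counter to the +y side of the box; leave alone. Origin: centre of its underside.
- bottle: White bottle, 54 mm in diameter, 140 mm high, standing on the counter to the -y side of the box; leave alone. Origin: centre of its underside.
- rack: White open rack 60 x 120 mm with four capped tubes, 96 mm high, standing on the counter beyond the jar, to the +y side; leave alone. Origin: centre of its underside.

How it is judged (in metres and radians):
On the way, in this order (a step that is already met when the one before it is completed fails the run):
1. the flap is pressed open (past 0.6 rad) while the cartridge still lies in the lane (value of joint flap above 0.6 rad and x of cartridge in the frame of bin below -0.02 m and z of cartridge in the frame of bin above 0.14 m), for 0.1 s.
2. the cartridge drops through while the flap is open (past 0.45 rad) (value of joint flap above 0.45 rad and z of cartridge in the frame of bin below 0.11 m), for 0.03 s.
At the end, for the whole second after the job is handed in: The cartridge lies at rest inside the waste box (its origin within the box's outline and less than 85 mm above the counter) and the flap is shut (below 0.06 rad) (x of cartridge in the frame of bin between -0.13 and 0.13 m and y of cartridge in the frame of bin between -0.085 and 0.075 m and z of cartridge in the frame of bin below 0.085 m and linear speed of cartridge below 0.02 m/s and value of joint flap below 0.06 rad); the robot touches nothing.
It fails at once if the cartridge is lifted (more than 15 mm above the top of the box) (z of cartridge in the frame of bin above 0.165 m).
It fails at once if the cartridge is pinched or shoved hard (fingers press on it with more than 15 N) (contact force between the fingers and cartridge above 15 N).
It fails at once if the cartridge is slid onto the shut flap (its middle more than 10 mm past the lane's end with the flap less than 0.3 rad open) (x of cartridge in the frame of bin above 0.01 m and z of cartridge in the frame of bin above 0.14 m and value of joint flap below 0.3 rad).
It fails at once if the jar, the bottle, the tube rack or the spare cartridge is moved by more than 20 mm (distance of any of spare_cartridge, jar, bottle, rack from where it was at the start of the episode above 0.02 m).
It also fails if it takes over 38 s, if anything falls off the work surface, if the arm or the gripper's body presses on something with over 40 N, if the wrist force passes 120 N, or if a joint passes its speed limit or range.

## Working session

There is one attempt and no reset: what is moved stays moved. The work goes in short steps, each a Python script; the robot and the scene stay as the last script left them, time stands still between calls to the robot, and variables do not carry over. Pictures are saved under pics/ and viewed, and the job is handed in when it is done.

```bash
ls; mkdir -p pics; python3 - <<'E'
from bench import bot, solve_ik, imaging
import cv2
for n in ("scene","side","wrist"):
    m=imaging.camera_model(n); print(n,{k:(v.round(4).tolist() if hasattr(v,'round') else v) for k,v in m.items()})
    cv2.imwrite(f"pics/{n}0.png",imaging.capture(n))
print(bot.get_state())
E
```

```text
pics
scene {'K': [[541.5606, 0.0, 314.1979], [0.0, 541.5606, 246.6002], [0.0, 0.0, 1.0]], 'position': [1175.7717, 405.0931, 859.3108], 'rotation': [0.7262, -0.0157, 2.1417]}
side {'K': [[439.4661, 0.0, 314.6536], [0.0, 439.4661, 246.7922], [0.0, 0.0, 1.0]], 'position': [920.4627, -323.1984, 681.3891], 'rotation': [0.7308, 0.0083, 0.6667]}
wrist {'K': [[358.3828, 0.0, 323.8922], [0.0, 358.3828, 244.6994], [0.0, 0.0, 1.0]], 'position': [551.078, 70.4867, 372.8845], 'rotation': [-0.2817, 0.0019, -0.0002]}
{'t': 0.15, 'qpos': array([-1.34159320e-01,  3.26789480e-01, -1.93332639e-01,  1.05199682e+00,
        2.65755930e-05,  1.43660286e+00]), 'joint_velocities': array([ 0.00063302, -0.00163839,  0.00193179, -0.000954  , -0.00102149,
       -0.00055907]), 'effort': array([ 1.04211274e-03, -4.43704247e+01,  2.62664723e+01,  1.04285317e-02,
       -1.23322516e-04, -3.51401161e-05]), 'tcp_pos': array([5.49571182e+02, 9.98450675e-02, 2.30681262e+02]), 'orientation': array([-3.14028549e+00, -2.03289735e-04,  1.57083032e+00]), 'contact_force': array([ 0.71319605, -0.44258964,  0.32947181]), 'wrist_torque': array([ 0.0546209 ,  0.03166367, -0.01576313]), 'opening': 1.005861608412722}
```

View pics/scene0.png

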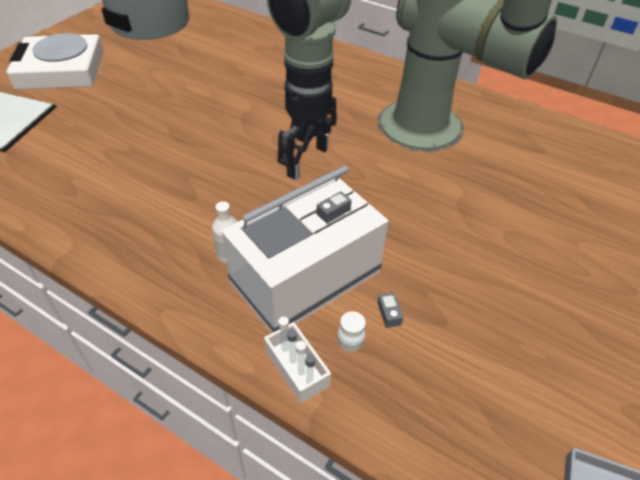

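View pics/side0.png

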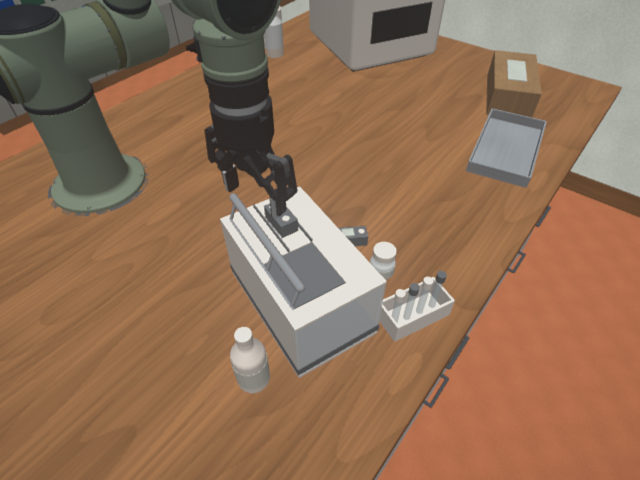

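View pics/wrist0.png

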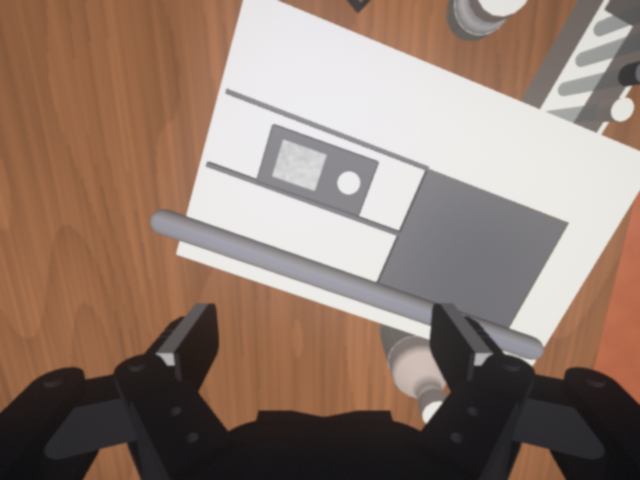

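The three views show the box yawed about -20°, with its lane pointing away from the robot. In the wrist view the lane ridge ends are near (428,167) and (398,233). The cartridge spans roughly (260,125) to (378,215), and the bar runs from (162,222) to (533,347). I'll enlarge that view for exact pixels.

```bash
python3 - <<'E'
import cv2
a=cv2.imread("pics/wrist0.png")
cv2.imwrite("pics/w0a.png",cv2.resize(a[70:270,150:410],None,fx=3,fy=3,interpolation=cv2.INTER_CUBIC))
cv2.imwrite("pics/w0b.png",cv2.resize(a[140:380,370:640],None,fx=2.5,fy=2.5,interpolation=cv2.INTER_CUBIC))
E
```

```text
(no output)
```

View pics/w0a.png

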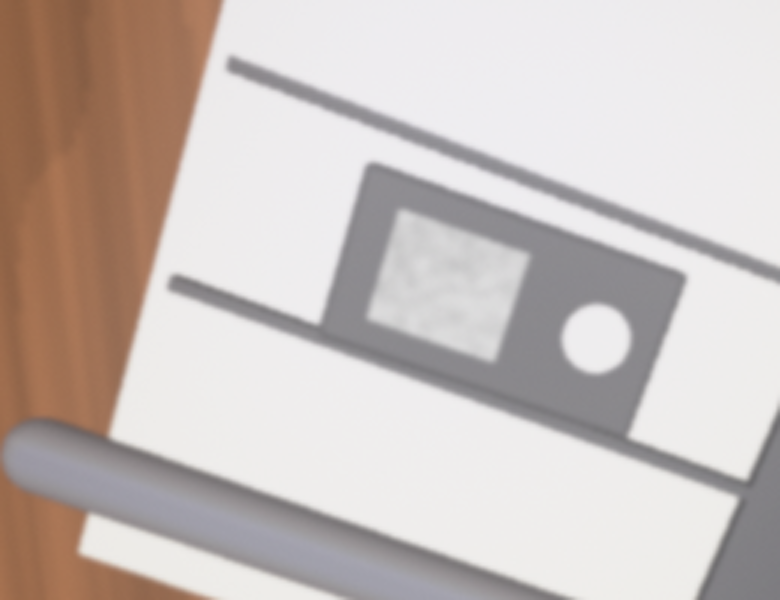

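View pics/w0b.png

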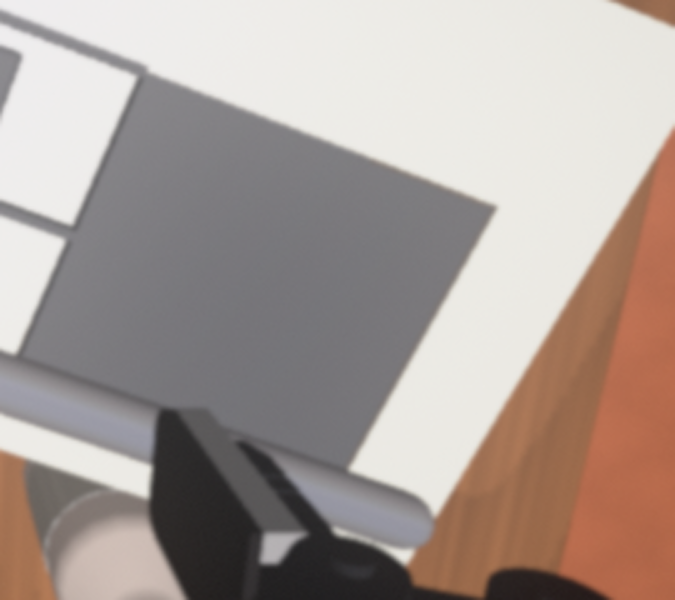

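```bash
cat > h.py <<'E'
import numpy as np, cv2
from scipy.spatial.transform import Rotation as Ro
from scipy.optimize import least_squares
def pix2w(m,uv,z):
    R=Ro.from_euler('xyz',m["rotation"]).as_matrix(); K=m["K"]
    d=R@(np.array([1,-1,-1])*(np.linalg.inv(K)@[uv[0],uv[1],1])); p=np.array(m["position"])
    return p+d*(z-p[2])/d[2]
def w2pix(m,X):
    R=Ro.from_euler('xyz',m["rotation"]).as_matrix(); c=R.T@(np.asarray(X)-m["position"])
    q=m["K"]@(c*[1,-1,-1]); return q[:2]/q[2]
E
python3 - <<'E'
from h import *
from bench import imaging
m=imaging.camera_model("wrist")
obs=[((100,22),150,(568.8,222.8)),((0,22),150,(428,168.8)),((-130,-85),150,(176.7,254.3)),((-125,21.5),156,(226.7,90.7)),((-125,-21.5),156,(207.3,164.3)),((0,-22.5),156,(397.2,234))]
W=np.array([pix2w(m,o[2],o[1])[:2] for o in obs]); B=np.array([o[0] for o in obs])
def T(p,b): c,s=np.cos(p[2]),np.sin(p[2]); return p[:2]+b@np.array([[c,s],[-s,c]])
f=lambda p:(T(p,B)-W).ravel()
r=least_squares(f,[600,80,-.35]); p=r.x; print(p, r.fun.reshape(-1,2).round(1).tolist())
C=np.array([pix2w(m,u,178)[:2] for u in [(273.3,124.7),(378.3,161.3),(257.3,179.3),(359,215.7)]])
c,s=np.cos(p[2]),np.sin(p[2]); inv=lambda w:(w-p[:2])@np.array([[c,-s],[s,c]])
print("cart",inv(C).round(1).tolist())
print("bar ends",[inv(pix2w(m,u,184)[:2]).round(1).tolist() for u in [(157,223),(538,350)]])
E
```

```text
[ 6.05746823e+02  3.43424279e+01 -3.53612428e-01] [[0.7, -0.1], [-0.9, 0.8], [-0.2, 0.2], [-0.3, 0.2], [-0.7, 0.2], [1.4, -1.4]]
cart [[-91.4, 13.4], [-33.4, 15.1], [-90.8, -16.1], [-32.1, -15.7]]
bar ends [[-133.9, -56.2], [98.0, -53.6]]
```

```bash
cat >> h.py <<'E'
P=np.array([605.75,34.34,-.3536])
def bw(x,y,z):
    c,s=np.cos(P[2]),np.sin(P[2]); return [P[0]+c*x-s*y,P[1]+s*x+c*y,z]
def wb(w):
    c,s=np.cos(P[2]),np.sin(P[2]); d=np.asarray(w)[:2]-P[:2]; return [c*d[0]+s*d[1],-s*d[0]+c*d[1],w[2]]
ORI=[np.pi,0,P[2]]
E
python3 - <<'E'
from h import *
from bench import *
for y in (P[2],P[2]+np.pi):
  for a in [(-112,-36,235),(-112,-14,160),(0,-14,160)]:
    q=solve_ik(bw(*a),[np.pi,0,y]); print(y,a,None if q is None else np.round(q,2))
bot.move_ptp(bw(-112,-36,235),ORI)
bot.grip(0.28,20)
s=bot.get_state(); print(s["t"],wb(s["tcp_pos"]),s["orientation"],s["opening"],s["contact_force"])
for n in ("side","wrist"): cv2.imwrite(f"pics/{n}1.png",imaging.capture(n))
a=cv2.imread("pics/side1.png"); cv2.imwrite("pics/side1c.png",cv2.resize(a[90:290,170:370],None,fx=3,fy=3,interpolation=cv2.INTER_CUBIC))
E
```

```text
-0.3536 (-112, -36, 235) [-0.07  0.21 -0.34  1.02  0.   -2.86]
-0.3536 (-112, -14, 160) [-0.03  0.3  -0.43  0.84  0.   -2.82]
-0.3536 (0, -14, 160) [-0.09  0.47 -0.16  0.94  0.   -2.88]
2.787992653589793 (-112, -36, 235) [-0.07  0.21 -0.34  1.02  0.    0.28]
2.787992653589793 (-112, -14, 160) [-0.03  0.3  -0.43  0.84  0.    0.33]
2.787992653589793 (0, -14, 160) [-0.09  0.47 -0.16  0.94  0.    0.27]
4.3333 [np.float64(-112.0037341349354), np.float64(-36.00447577194686), np.float64(234.99700519742055)] [ 3.14158939e+00  2.14724298e-05 -3.53619514e-01] 0.28038778416742816 [ 0.09652699  0.56649357 -0.21010444]
```

View pics/side1c.png

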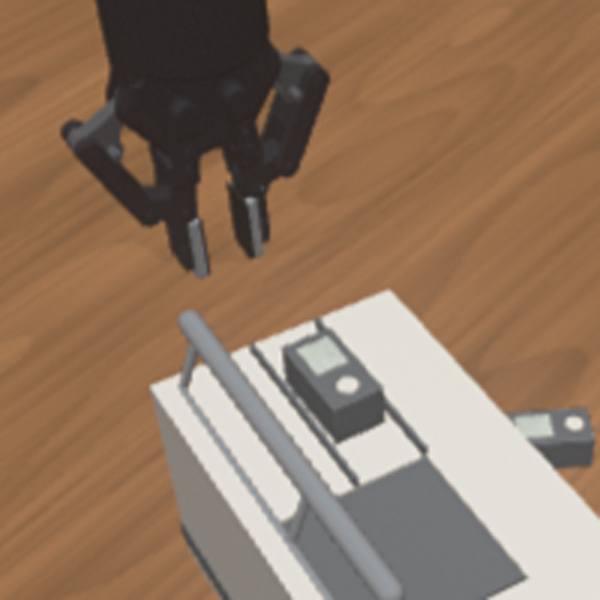

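View pics/wrist1.png

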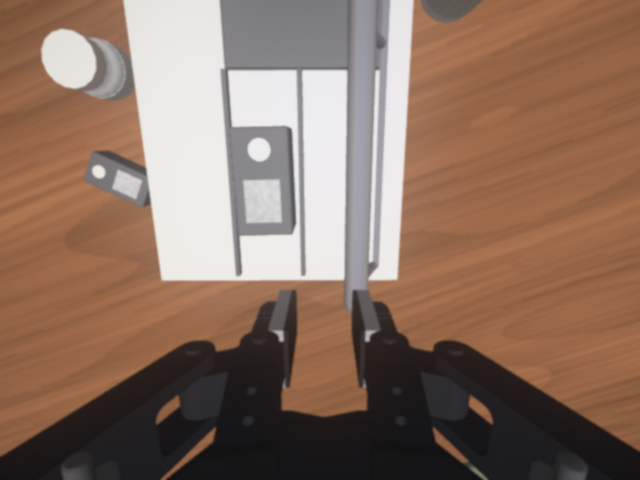

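```bash
python3 - <<'E'
from h import *
from bench import *
a=cv2.imread("pics/wrist1.png"); cv2.imwrite("pics/w1c.png",cv2.resize(a[260:420,220:420],None,fx=4,fy=4,interpolation=cv2.INTER_CUBIC))
m=imaging.camera_model("wrist")
for z in (235,243,250): print(z,w2pix(m,bw(-112,-36,z)),w2pix(m,bw(-101,-36,z)),[np.round(wb(pix2w(m,(u,292),z)),1).tolist() for u in (275,297,352,372)])
E
```

```text
235 [324.63219441 312.12056666] [324.64250298 288.80901347] [[-102.5, -14.7, 235.0], [-102.5, -24.1, 235.0], [-102.5, -47.8, 235.0], [-102.5, -56.4, 235.0]]
243 [324.68037563 320.94844966] [324.69223681 296.59419004] [[-99.0, -15.8, 243.0], [-99.0, -24.8, 243.0], [-99.0, -47.1, 243.0], [-99.0, -55.2, 243.0]]
250 [324.72680453 329.45526917] [324.74025869 304.11138419] [[-95.9, -16.9, 250.0], [-95.9, -25.3, 250.0], [-95.9, -46.5, 250.0], [-95.9, -54.2, 250.0]]
```

View pics/w1c.png

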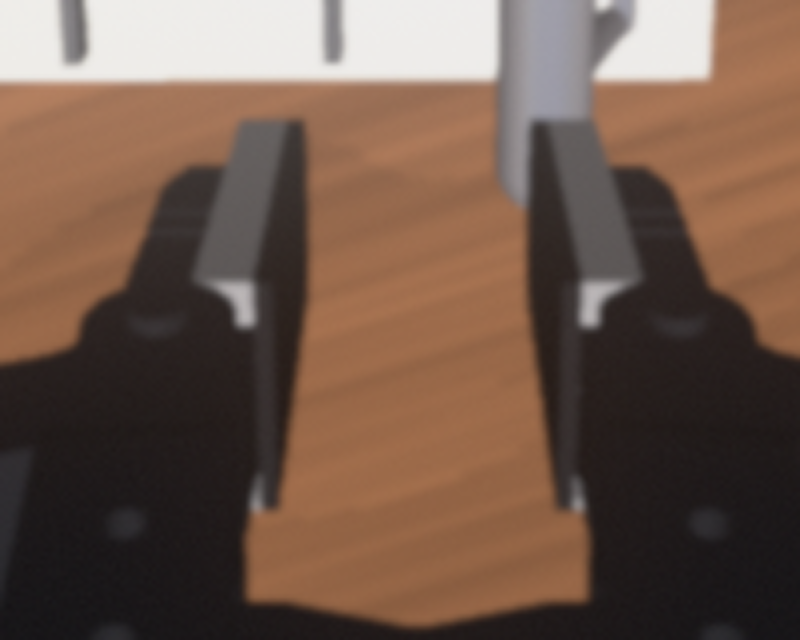

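The fingers stand about 30 mm apart, symmetric about the tool axis, with 7 mm thick tips. I'll open slightly to 0.30, touch the bar near its near end, then follow its arc.

```bash
cat >> h.py <<'E'
def bar(th):
    a=np.arctan2(36,16)-th; return -70+39.4*np.cos(a),148+39.4*np.sin(a)
E
python3 - <<'E'
from h import *
from bench import *
bot.grip(0.30)
bot.movel(bw(-112,-54.5+16,200),max_speed=60)
f0=bot.get_state()["contact_force"]
hit=bot.movel(bw(-112,-54.5+16,175),max_speed=15,threshold=3)
s=bot.get_state(); print(hit,s["t"],np.round(wb(s["tcp_pos"]),2),f0.round(2),s["contact_force"].round(2))
cv2.imwrite("pics/wrist2.png",imaging.capture("wrist")); cv2.imwrite("pics/side2.png",imaging.capture("side")[90:330,170:410].repeat(2,0).repeat(2,1))
E
```

```text
True 6.2083 [-111.99  -38.17  190.53] [-0.25  0.06  0.65] [-0.96  0.16  5.04]
```

View pics/wrist2.png

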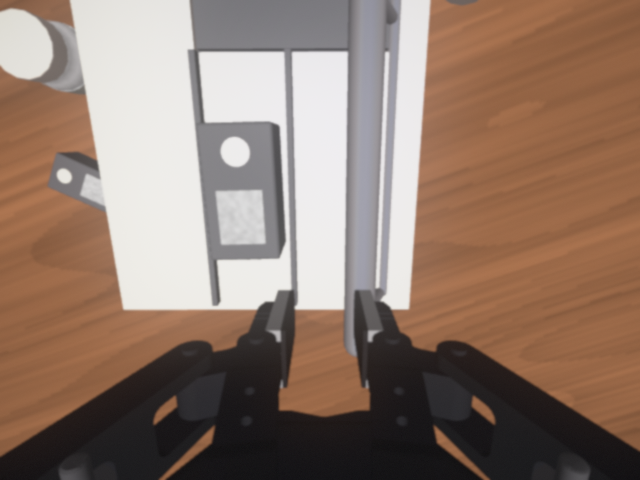

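View pics/side2.png

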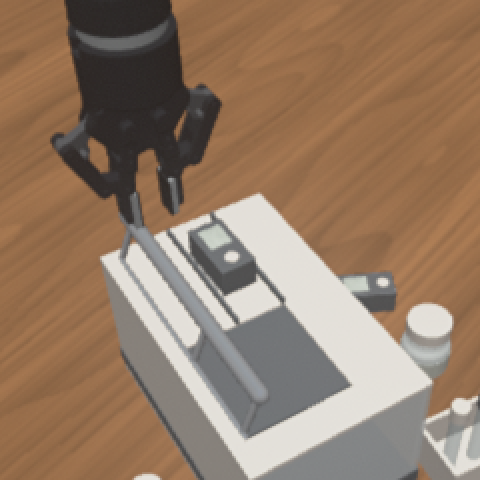

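The left picture edge shows the cartridge undisturbed, and the tip (columns 356–372) is centred on the bar (347–381). Contact came at z = 190.5 against 191 expected. Next I press along the arc.

```bash
python3 - <<'E'
from h import *
from bench import *
for th in (.15,.3,.45,.6,.73,.85):
    y,z=bar(th)
    hit=bot.movel(bw(-112,y+15.8,z+7-.8),max_speed=35,threshold=35)
    s=bot.get_state(); print(th,hit,round(s["t"],2),np.round(wb(s["tcp_pos"]),1),s["contact_force"].round(1))
    if hit: break
cv2.imwrite("pics/wrist3.png",imaging.capture("wrist")); cv2.imwrite("pics/side3.png",imaging.capture("side")[90:330,170:410].repeat(2,0).repeat(2,1))
E
```

```text
0.15 False 6.63 [-112.   -32.4  187.9] [-1.2  2.4  6.1]
0.3 False 6.95 [-112.   -27.1  184.5] [-1.4  3.4  6.3]
0.45 False 7.27 [-112.   -22.3  180.6] [-1.3  4.4  8.1]
0.6 False 7.58 [-112.   -18.1  175.9] [-0.6  6.9  7.5]
0.73 False 7.88 [-112.   -15.   171.5] [ 0.1 10.1  8.5]
0.85 False 8.17 [-112.   -12.7  167.1] [-0.9 10.9  9. ]
```

View pics/wrist3.png

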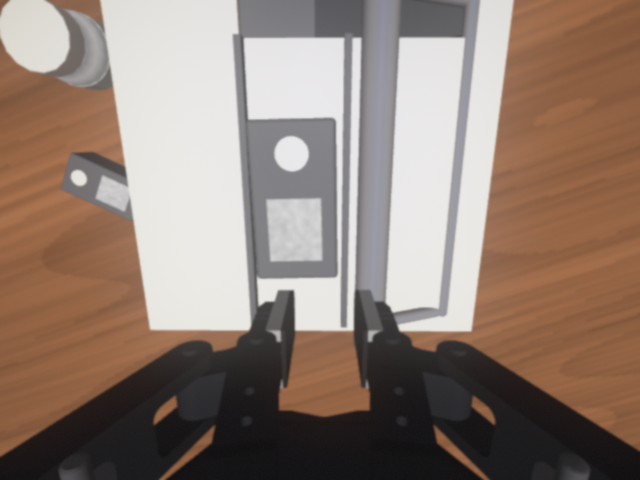

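View pics/side3.png

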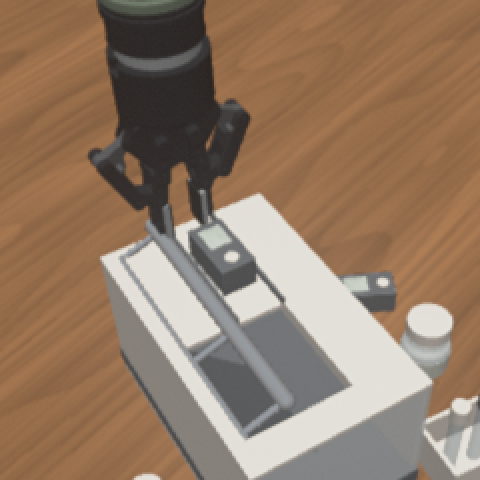

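The flap stands wide open, with the cartridge still in the lane at rows 118–277. The finger has dragged about 4 mm towards +y on the bar. I'll start sliding slowly along the bar, which should relax that, and check.

```bash
python3 - <<'E'
from h import *
from bench import *
y,z=bar(.87)
for x in (-108,-104,-99):
    hit=bot.movel(bw(x,y+15,z+7-.8),max_speed=25,threshold=25)
    s=bot.get_state(); print(x,hit,round(s["t"],2),np.round(wb(s["tcp_pos"]),1),s["contact_force"].round(1))
    if hit: break
cv2.imwrite("pics/wrist4.png",imaging.capture("wrist")); cv2.imwrite("pics/side4.png",imaging.capture("side")[90:330,170:410].repeat(2,0).repeat(2,1))
E
```

```text
-108 False 8.58 [-107.6  -15.9  165.8] [0.6 4.4 5.6]
-104 False 8.89 [-104.   -17.1  165.2] [-1.   2.7  4.5]
-99 False 9.24 [-98.7 -17.6 165. ] [-2.  -0.3  2.1]
```

View pics/wrist4.png

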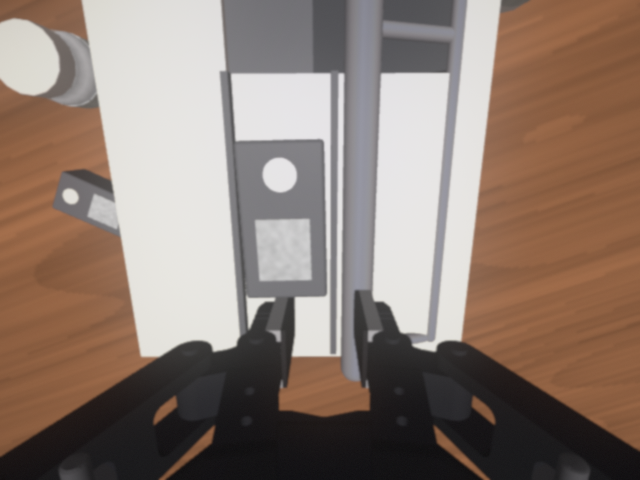

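View pics/side4.png

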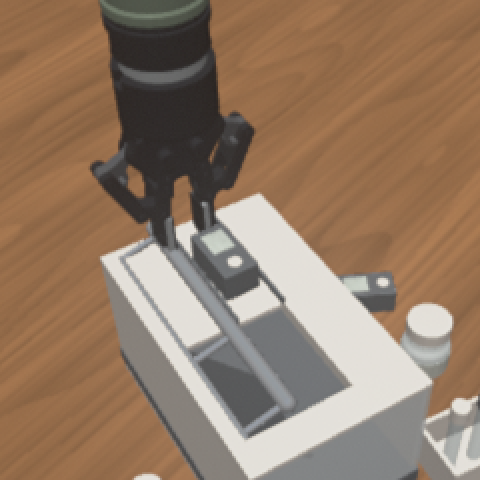

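The flap is still open and the pusher tip (row 290) has just reached the cartridge's rear edge (row 297). I'll bias y by +1.5 mm, press 1 mm deeper, and push on in steps.

```bash
python3 - <<'E'
from h import *
from bench import *
y,z=bar(.88)
for x in (-90,-80,-70,-60,-50):
    hit=bot.movel(bw(x,y+16.2,z+7-1.6),max_speed=30,threshold=20)
    s=bot.get_state(); print(x,hit,round(s["t"],2),np.round(wb(s["tcp_pos"]),1),s["contact_force"].round(1))
    if hit: break
cv2.imwrite("pics/wrist5.png",imaging.capture("wrist")); cv2.imwrite("pics/side5.png",imaging.capture("side")[90:330,170:410].repeat(2,0).repeat(2,1))
E
```

```text
-90 False 9.8 [-90.3 -16.  164.3] [-4.9  0.5  7.8]
-80 False 10.28 [-79.9 -15.7 164.4] [-4.2  0.6  6.9]
-70 False 10.77 [-69.9 -15.7 164.4] [-3.9  0.6  7.3]
-60 False 11.25 [-59.9 -15.6 164.4] [-3.8  0.6  7.6]
-50 False 11.73 [-50.  -15.6 164.4] [-4.   0.7  7.2]
```

View pics/wrist5.png

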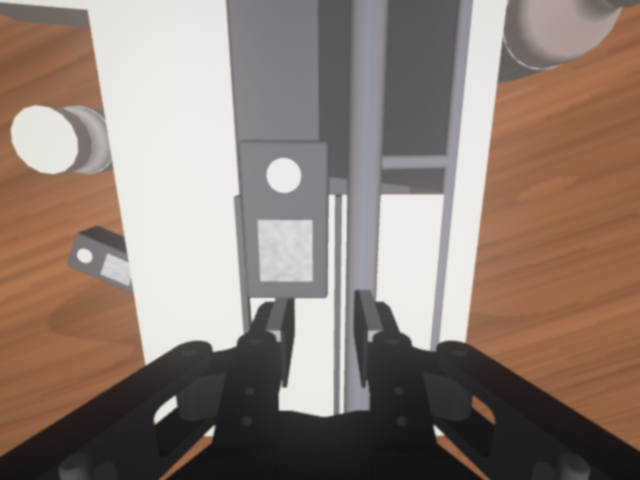

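View pics/side5.png

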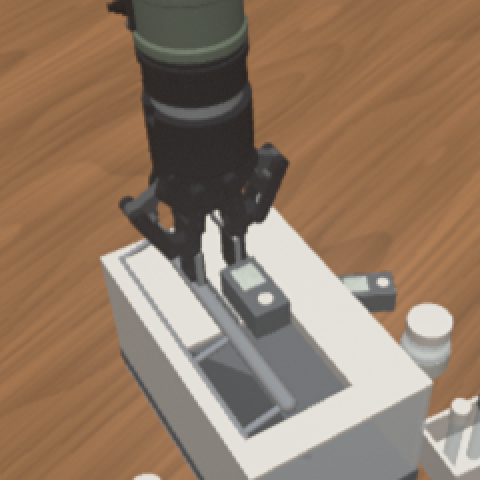

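The cartridge is moving straight, its nose past the lane end (row ~193), and the flap is held open. I'll keep pushing.

```bash
python3 - <<'E'
from h import *
from bench import *
y,z=bar(.88)
for x in (-42,-36,-30,-24):
    hit=bot.movel(bw(x,y+16.2,z+7-1.6),max_speed=25,threshold=20)
    s=bot.get_state(); print(x,hit,round(s["t"],2),np.round(wb(s["tcp_pos"]),1),s["contact_force"].round(1))
    if hit: break
cv2.imwrite("pics/wrist6.png",imaging.capture("wrist")); cv2.imwrite("pics/side6.png",imaging.capture("side")[90:330,170:410].repeat(2,0).repeat(2,1))
E
```

```text
-42 False 12.3 [-42.  -15.6 164.4] [-3.   0.7  7.4]
-36 False 12.69 [-35.8 -15.7 164.4] [-3.   1.4  6.9]
-30 False 13.08 [-29.8 -15.6 164.5] [-4.5  1.7  6.9]
-24 False 13.47 [-23.8 -15.6 164.5] [-4.   1.   7.2]
```

View pics/wrist6.png

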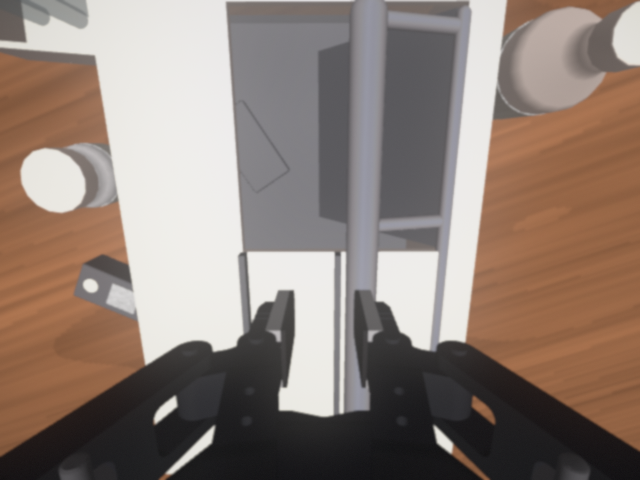

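View pics/side6.png

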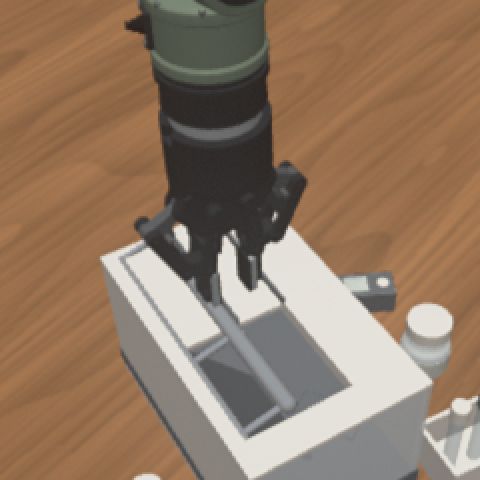

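The cartridge has dropped: its outline is visible on the box floor around (265,145), well below the flap's sweep. Now I'll let the bar back up along its arc and retreat upward.

```bash
python3 - <<'E'
from h import *
from bench import *
for th in (.7,.5,.3,.15,0.02):
    y,z=bar(th); bot.movel(bw(-24,y+16,z+7-.5),max_speed=45)
bot.movel(bw(-24,-38,215),max_speed=60)
bot.movel(bw(-60,-38,300),max_speed=150)
bot.dwell(.6)
s=bot.get_state(); print(round(s["t"],2),np.round(wb(s["tcp_pos"]),1),s["contact_force"].round(1))
cv2.imwrite("pics/wrist7.png",imaging.capture("wrist")); cv2.imwrite("pics/side7.png",imaging.capture("side")); cv2.imwrite("pics/scene7.png",imaging.capture("scene")[130:410,180:440].repeat(2,0).repeat(2,1))
E
```

```text
17.04 [-60.  -38.  299.9] [ 0.9 -0.2 -0.2]
```

View pics/wrist7.png

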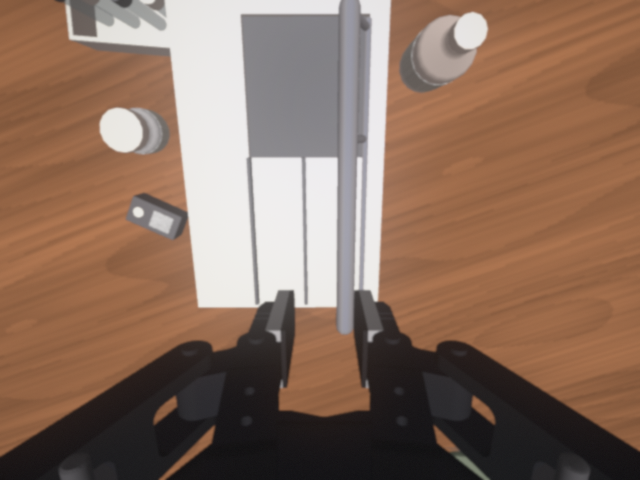

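View pics/side7.png

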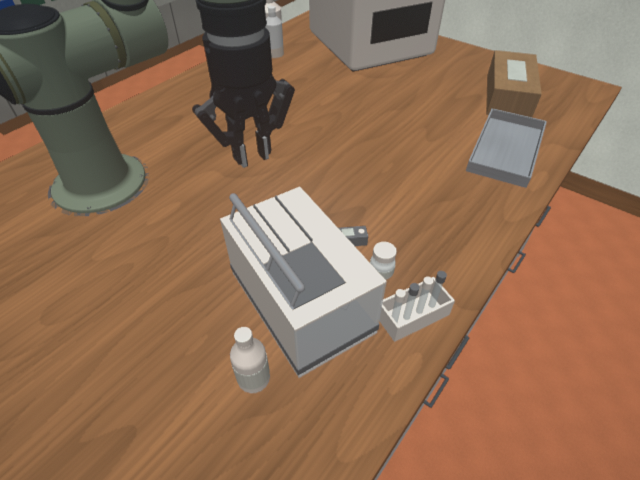

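View pics/scene7.png

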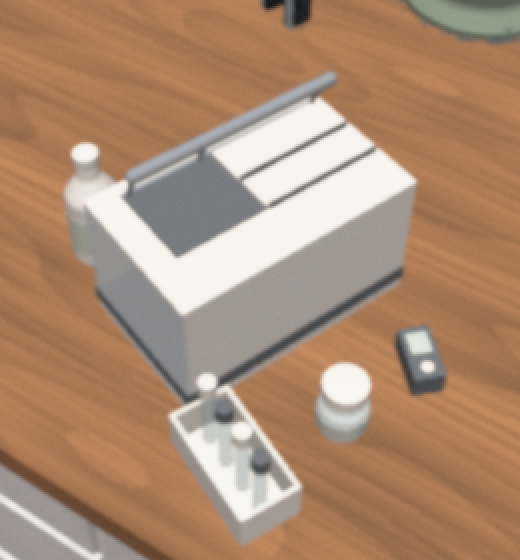

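The flap is flush shut, the lane is empty, the neighbouring objects have not moved and the gripper is clear.

```bash
python3 -c "
from bench import bot
bot.sign_off()"
```

```text
the job is handed in; nothing more can be done
```

The used cartridge is in the waste box, the flap is shut again, and I handed the job in at about 17 s of the 38 s allowed.

- **What I did:** One finger pressed the bar along its arc, which held the flap about 0.85 rad open. The other finger pushed the cartridge straight along the lane until it dropped in. I then let the bar back up along the same arc and backed the arm away. The total force on the tool while pushing stayed under about 10 N.
- **Last checks:** The pictures show the flap flush shut, the lane empty, and the jar, bottle, rack and spare cartridge where they started. The gripper was clear, with about 0 N on the tool. The cartridge was last seen on the box floor while the flap was still open. With the flap shut I could not see it again, so its final rest is not confirmed.
- **What disagreed:** While pressing the bar down, the finger was dragged about 4 mm towards +y. I corrected this during the slide along the bar.
- **Not measured:** I never measured the flap angle directly. I worked it out from the bar's height and the pictures.

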